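# Take a guest soap from the tin with tongs

### The arm

A 6-joint arm with a two-finger parallel gripper is mounted at the origin on the work surface. World frame = base frame: x ahead of the robot, y to its left, z up, the work surface at z = 0. Lengths are in m, angles in rad, forces in N, time in s.
With the tool pointing down it reaches from about 0.35 to 0.85 m from the base axis. Payload 8.1 kg.
Tool frame: the origin (TCP) lies midway between the tips of the shut fingers; the grasp point (between the pads) lies 19 mm behind it; z points along the fingers, y is the direction in which the jaws open and shut (so a half turn about z gives the same grasp; the last joint's range is limited). The gripper opens to 93 mm and grips with 3 to 60 N. Pads are 15 mm wide; open, the fingers measure 128 mm over their backs; the gripper's body (75 mm by 188 mm) begins 65 mm behind the grasp point.
Start: joints at [-1.312, 0.13, 1.488, -0, 1.523, -0.085], TCP at [0.202, -0.565, 0.219] pointing down, gripper open.
Joint ranges: [-2.96, 2.96], [-0.89, 2.26], [0.02, 2.5], [-1.34, 4.48], [0, 2.73], [-2.66, 2.66]. Speed limits (rad/s): [2.39, 2.39, 2.79, 3.14, 3.14, 3.14].

### API

Orientations are given as a rotation vector (axis times angle).
In Python, from plant import robot, optics, ticket gives the robot as it stands.
- The arm moves only by the tool send_rows, never from a script. Its argument "targets" is a list of rows, each a list of 3 entries, a list of its own where there are three numbers: the opening, from -1 (shut) to 1 (fully open), then the shift along the tool's x, y, z in mm, then the turn about the tool's z in rad. A call has 1 to 12 rows; each row shifts and turns the commanded pose from where the row before left it, along the tool's axes as they then stand; what a row does not reach is not made up. A row lasts 1/10 s, in which the tool goes at most 50 mm and 8.59 degrees, less where a joint would pass 70% of its speed; a pose out of reach is approached as far as the arm can. A call with a gripper value outside its range is refused whole. The fingers move at their own pace and stop on an object; "newtons" is the grip in N (left out, the last holds). Time passes only in rows, so rows that do not move let the fingers close. It gives the time, the measured TCP pose, the force and the opening at its end, in the units of the state.
- robot.read_state(): the state, without advancing time (a new reading comes with each control period).
- optics.read_camera(name): name is "scene" or "top" or "wrist"; returns a dict with "color" (384x512x3 uint8, red, green, blue), "K" (3x3 intrinsics, pixels), "position" and "orientation" of the camera in the world. Camera axes: x right, y up, looking along -z (the intrinsics and any distortion apply to the point x, -y, -z); pixel columns grow to the right and rows downward; lengths in m; the calibration is good to about 2 mm. A picture is of the moment at which its call begins. There is no depth.
- ticket.close_job(): hands the job in, once; it reports no verdict.
Trained networks look in the newest picture that a camera, given by its name, has taken for a name from the list of things; names that differ only in an ending like _2 or _b are one class to them, and where a whole thing is asked for, a point or a joint stands for the part that bears it (a point fixed in the world has none). Each returns a list of dicts, best first, with "confidence" (0 to 1); they miss things now and then, are a little off and sometimes report something else, mostly with a low value. They report only what shows in the picture. A call takes as long as a camera call. They do not tell look-alikes from the thing itself.
- optics.cut_out(camera, name): "region" (384x512 bool, what is visible of it) and "point" ([column, row] in pixels, amid what is visible of it).
The state is a dict: "t": time; "q": joint angles; "dq": joint speeds; "joint_torque": joint torques, N m; "tool_pos": TCP position; "orientation": TCP orientation; "force": force on the tool from outside, world axes, zero at the start; "wrist_torque": the same for the moment, N m; "opening": finger opening in m.
Only numpy, scipy, OpenCV 4.12 (cv2) and the standard library are available. Lean on these libraries where they do the work, as an engineer would, in place of code of your own. Each camera call takes 0.05 s, during which the arm holds its last target.

### The job

Pick up the sprung tongs by their teal grip panels, close their jaws on the coral-red guest soap standing in the steel tin, lift it out and finish while still holding it up in the tongs, steady, with the whole soap at least 10 cm above the counter. Only the tongs may touch the coral soap, never the gripper itself; leave the cream soap, toothbrush case, nail polish and ring cone where they are.

Things in the scene. Friction and masses are not known exactly. Their poses are not given: they have to be found in the camera images.
- tongs: Loose sprung tongs lying on the counter, 185 mm long, 30 mm high, 0.08 kg, balanced near the teal grip panels. Origin: on the underside, midway between the two panels; +x points to the jaws, z up. Dark hinge block at x = -84 to -48 mm, 46 mm wide; two steel arms 5 mm thick (z = 6 to 24 mm) turn about upright pins at x = -60, y = +-14 mm and end at x = +100 mm
- tongs_grip (a point): midway between the two flat teal grip panels on the arms' outsides, 15 mm above the underside. Each panel is 50 mm long (25 mm either way in x) and 30 mm high. Outer faces at rest: 56 mm apart (50 mm at the rear end, 62 mm at the front, as each arm splays 0.12 rad); closed on a soap: parallel, 42 mm apart. Squeezing them takes 5 N at first, 9 N at the soap's width
- tongs_left (a joint): closing angle of the left arm (the right arm follows equally): 0 = at rest, fully open; 0.12 = arms parallel, jaws 26 mm apart inside, as on a soap; 0.20 = jaws nearly shut (stop). A spring reopens them when the squeeze eases
- tongs_jaw (a point): point midway between the jaws where an item should sit, 85 mm ahead (+x) of the tongs' origin and 15 mm above their underside; axes as the tongs'. The jaws' inner faces are 61 mm apart at rest and move 2.4 times as far as the grip panels
- tin: Fixed steel travel soap tin, 64 x 140 x 23 mm (x, y, z), with a slate-blue insert whose top is 22 mm above the counter and has two round pockets, 29 mm wide and 6 mm deep, centred at y = +35 and -35 mm. Origin: centre of the underside. Its open lid, 64 x 140 x 12 mm, lies flat on its +x side (centre 69 mm from the origin)
- coral_soap: Coral-red round guest soap, an upright cylinder 26 mm across and 34 mm high, about 22 g, standing loose in one of the tin's two pockets (which one varies), its underside 16 mm and its top 50 mm above the counter. Origin: centre of its underside
- coral_soap_center (a point): centre of the coral soap, 17 mm above its underside
- cream_soap: Cream-white guest soap of the same size in the tin's other pocket, 70 mm away; to be left alone. Origin: centre of its underside
- brush_case: Mint plastic toothbrush case, 200 x 26 x 22 mm, long along its x, loose on the counter; to be left alone. Origin: centre of the underside
- polish: Purple glass nail polish bottle with black cap, 34 mm across, 74 mm high, loose; to be left alone. Origin: centre of the underside
- ring_cone: White ceramic ring cone, 76 mm across its foot and 70 mm high, loose; to be left alone. Origin: centre of the underside
There are look-alikes about, which are no part of the job. What is shaped like the tin but purple is not meant. Leave any green look-alike of the tongs alone.

How it is judged:
On the way, in this order (a step that is already met when the one before it is completed fails the run):
1. the tongs are held in the gripper, lifted off the counter (contact force between the fingers and tongs above 0.5 N and height (world z) of tongs above 0.008 m), for 0.2 s.
2. the coral soap is lifted clear of the tin between the tongs' jaws (contact force between tongs and coral_soap above 0.5 N and x of coral_soap_center in the frame of tongs_jaw between -0.03 and 0.03 m and y of coral_soap_center in the frame of tongs_jaw between -0.012 and 0.012 m and z of coral_soap_center in the frame of tongs_jaw between -0.022 and 0.022 m and height (world z) of coral_soap above 0.03 m and contact force between coral_soap and tin below 0.1 N), for 0.2 s.
At the end, for the whole second after the job is handed in: The gripper holds the tongs and their jaws pinch the coral soap (contact over 0.5 N, soap's centre within 30 mm along, 12 mm across and 22 mm up or down of the jaw point), its underside more than 90 mm above the counter and its centre more than 110 mm, slower than 0.03 m/s, nothing else touching it (contact force between tongs and coral_soap above 0.5 N and x of coral_soap_center in the frame of tongs_jaw between -0.03 and 0.03 m and y of coral_soap_center in the frame of tongs_jaw between -0.012 and 0.012 m and z of coral_soap_center in the frame of tongs_jaw between -0.022 and 0.022 m and height (world z) of coral_soap_center above 0.11 m and height (world z) of coral_soap above 0.09 m and contact force between the fingers and tongs above 0.5 N and linear speed of each of coral_soap, tongs below 0.03 m/s and contact force between each of tongs, coral_soap and tin below 0.1 N and contact force between coral_soap and cream_soap below 0.1 N and contact force between each of the arm, the fingers and coral_soap below 0.2 N); the arm keeps its last pose, push and grip.
It fails at once if the gripper or arm touches the coral soap (not (contact force between each of the arm, the fingers and coral_soap below 0.2 N)).
It fails at once if the cream soap is disturbed (moved over 12 mm) (distance of cream_soap from where it was at the start of the episode above 0.012 m).
It fails at once if the toothbrush case is disturbed (moved over 20 mm) (distance of brush_case from where it was at the start of the episode above 0.02 m).
It fails at once if the nail polish is disturbed (moved over 20 mm) (distance of polish from where it was at the start of the episode above 0.02 m).
It fails at once if the ring cone is disturbed (moved over 20 mm) (distance of ring_cone from where it was at the start of the episode above 0.02 m).
It also fails if it takes over 42 s, if anything falls off the work surface, if the arm or the gripper's body presses on something with over 40 N, if the wrist force passes 120 N, or if a joint passes its speed limit or range.

## Working session

There is one attempt and no reset: what is moved stays moved. The work goes in short steps, Python scripts to look and compute and a tool call to move; the robot and the scene stay as the last step left them, time stands still between calls to the robot, and variables do not carry over. Pictures are saved under pics/ and viewed, and the job is handed in when it is done.

Besides the shell and the picture viewer there is one more tool, called after "Request:" by a JSON object that holds its "api" and its "payload", one argument or row to a line. send_rows: Moves the arm, as the interface text tells. Its arguments: {"type":"object","properties":{"targets":{"type":"array","items":{"type":"array"}},"newtons":{"type":"number"}},"required":["targets"]}

```bash
ls; mkdir -p pics
python3 - <<'E'
from plant import robot, optics
import cv2
print(robot.read_state())
for n in ["scene","top","wrist"]:
    c=optics.read_camera(n); cv2.imwrite(f"pics/{n}0.png",c["color"][:,:,::-1]); print(n,c["K"],c["position"],c["orientation"],c.keys())
    for k in ["tongs","tin","coral_soap","cream_soap","brush_case","polish","ring_cone","tongs_grip"]:
        print(k,[(round(d["confidence"],2),d["point"],int(d["region"].sum())) for d in optics.cut_out(n,k)])
E
```

```text
pics
{'t': 0.0, 'q': array([-1.31238327e+00,  1.31138879e-01,  1.48930176e+00, -2.10780091e-05,
        1.52301355e+00, -8.53883293e-02]), 'dq': array([ 0.00019189,  0.00030684,  0.00249667,  0.00157612, -0.00028707,
        0.00097512]), 'joint_torque': array([-2.45538227e-03, -5.59857917e+01, -4.91749084e+01,  7.64363562e-02,
        3.55131144e-02, -1.36816766e-04]), 'tool_pos': array([ 0.20211075, -0.56431173,  0.21758843]), 'orientation': array([-3.09346431e+00, -5.37070854e-01,  2.85433093e-04]), 'force': array([0.70883475, 0.55439285, 1.21390927]), 'wrist_torque': array([ 0.03502948,  0.01696645, -0.02974403]), 'opening': 0.09297367437821656}
scene [[472.42964411   0.         259.04616156]
 [  0.         472.42964411 193.10896154]
 [  0.           0.           1.        ]] [1.34444338 0.34758809 0.79726204] [0.58048034 0.80906139 1.78845863] dict_keys(['color', 'K', 'position', 'orientation'])
tongs [(0.76, [410.4, 179.7], 930), (0.68, [338.6, 195.2], 852)]
tin [(0.97, [224.8, 227.1], 2495), (0.82, [398.0, 268.2], 3626)]
coral_soap [(0.48, [213.4, 202.0], 142)]
cream_soap [(0.
[... 585 characters left out ...]
74.6], 3062), (0.77, [262.2, 163.9], 2723)]
coral_soap []
cream_soap [(0.47, [251.1, 181.6], 90)]
brush_case [(0.61, [374.3, 220.2], 877)]
polish [(0.66, [355.1, 132.7], 186)]
ring_cone [(0.58, [159.5, 246.4], 501), (0.56, [173.8, 105.6], 659), (0.31, [263.4, 165.1], 2615)]
tongs_grip [(0.8, [115.1, 296.4], 936), (0.72, [162.7, 234.5], 778)]
wrist [[265.73693776   0.         255.24595476]
 [  0.         265.73693776 193.42758528]
 [  0.           0.           1.        ]] [ 0.28010237 -0.53665861  0.38463203] [-0.26327223  0.18558099 -1.21835486] dict_keys(['color', 'K', 'position', 'orientation'])
tongs []
tin []
coral_soap []
cream_soap []
brush_case []
polish []
ring_cone []
tongs_grip []
```

View pics/top0.png

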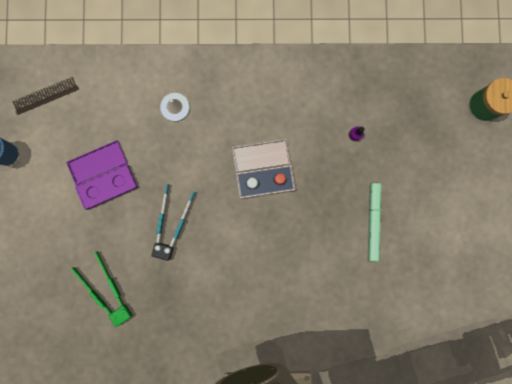

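View pics/scene0.png

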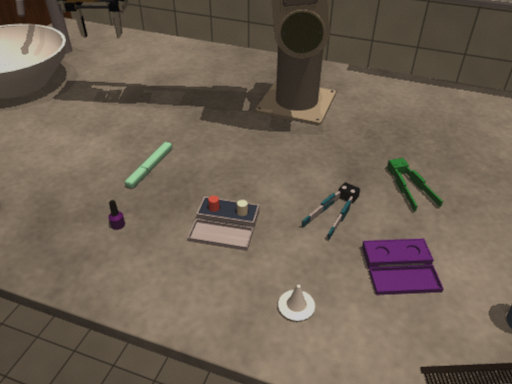

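```bash
cat > h.py <<'E'
import numpy as np, cv2
from scipy.spatial.transform import Rotation as R
from plant import robot, optics
def grab(n): return optics.read_camera(n)
def ray(c,px):
    K=c["K"]; d=np.array([(px[0]-K[0,2])/K[0,0],-(px[1]-K[1,2])/K[1,1],-1.])
    return np.array(c["position"]),R.from_rotvec(c["orientation"]).apply(d)
def atz(c,px,z):
    o,d=ray(c,px); return o+d*(z-o[2])/d[2]
def proj(c,P):
    q=R.from_rotvec(c["orientation"]).inv().apply(np.atleast_2d(P)-c["position"]); q=q*[1,-1,-1]
    u=q@c["K"].T; return u[:,:2]/u[:,2:]
def crop(c,x0,y0,w,h,s,fn):
    im=c["color"][y0:y0+h,x0:x0+w,::-1]; cv2.imwrite(fn,cv2.resize(im,None,fx=s,fy=s,interpolation=cv2.INTER_CUBIC))
E
python3 - <<'E'
from h import *
for n,b in [("top",(140,165,80,110)),("scene",(295,175,75,70))]:
    c=grab(n); hsv=cv2.cvtColor(c["color"],cv2.COLOR_RGB2HSV)
    x,y,w,h=b; crop(c,x,y,w,h,5,f"pics/{n}_t.png")
    teal=((hsv[...,0]>85)&(hsv[...,0]<105)&(hsv[...,1]>110)).astype(np.uint8)
    m=np.zeros_like(teal); m[y:y+h,x:x+w]=teal[y:y+h,x:x+w]
    N,l,s,cen=cv2.connectedComponentsWithStats(m)
    for i in range(1,N):
        if s[i,4]>8: print(n,"teal",cen[i],s[i],atz(c,cen[i],.02))
    red=((hsv[...,0]<8)&(hsv[...,1]>150)&(hsv[...,2]>100)).astype(np.uint8)
    N,l,s,cen=cv2.connectedComponentsWithStats(red)
    for i in range(1,N):
        if s[i,4]>20: print(n,"red",cen[i],s[i],atz(c,cen[i],.05),atz(c,cen[i],.033))
    for d in optics.cut_out(n,"cream_soap"): print("cream",d["point"],atz(c,d["point"],.05))
c=grab("top"); crop(c,225,130,80,75,7,"pics/top_tin.png")
c=grab("scene"); crop(c,180,180,90,75,7,"pics/scene_tin.png")
E
```

```text
top teal [166.33333333 188.33333333] [165 185   3   8  15] [0.56732876 0.24674318 0.02      ]
top teal [191.64285714 195.78571429] [190 192   4   8  14] [0.54802763 0.18321312 0.02      ]
top teal [159.91803279 223.83606557] [157 215   6  18  61] [0.47845999 0.26227847 0.02      ]
top teal [178.7 228.4] [174 220  10  18  60] [0.46666329 0.2154323  0.02      ]
top red [281.69565217 177.        ] [277 174   8   9  23] [ 0.59055158 -0.0414007   0.05      ] [ 0.59236986 -0.04292057  0.033     ]
cream [248.9, 181.6] [0.57979262 0.03953546 0.05      ]
scene teal [327.63636364 198.78787879] [322 194  12  10  33] [0.45894747 0.21577684 0.02      ]
scene teal [345.51282051 206.56410256] [341 201   9  12  39] [0.4715296  0.26348806 0.02      ]
scene teal [306.1 218.5] [304 216   6   6  10] [0.54576345 0.18465852 0.02      ]
scene teal [331.07142857 230.        ] [329 227   5   7  14] [0.56239996 0.24907832 0.02      ]
scene red [214.12173913 202.49565217] [209 196  10  15 115] [ 0.6003736  -0.02711848  0.05      ] [ 0.58344622 -0.03564295  0.033     ]
cream [241.2, 207.8] [0.59509542 0.03940947 0.05      ]
```

View pics/top_t.png

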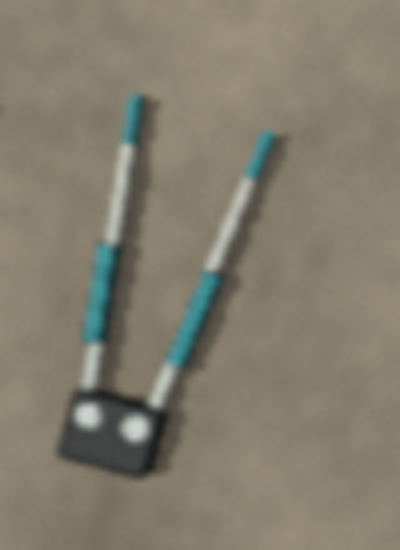

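View pics/scene_t.png

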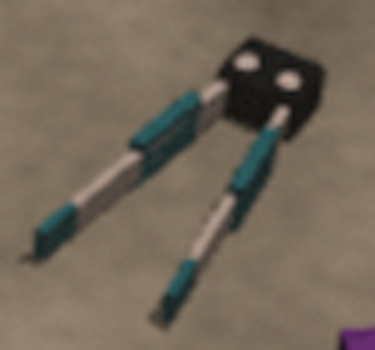

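View pics/top_tin.png

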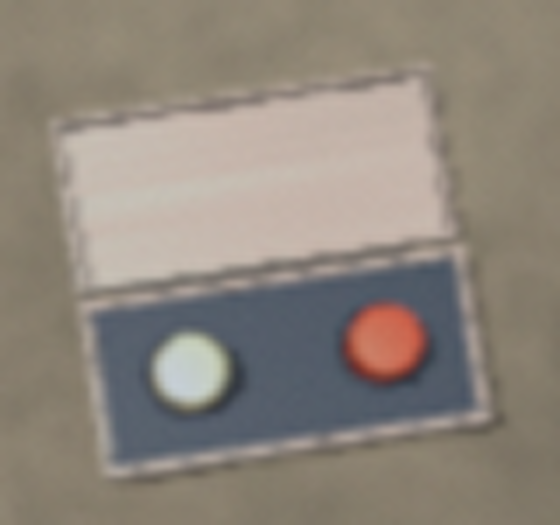

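View pics/scene_tin.png

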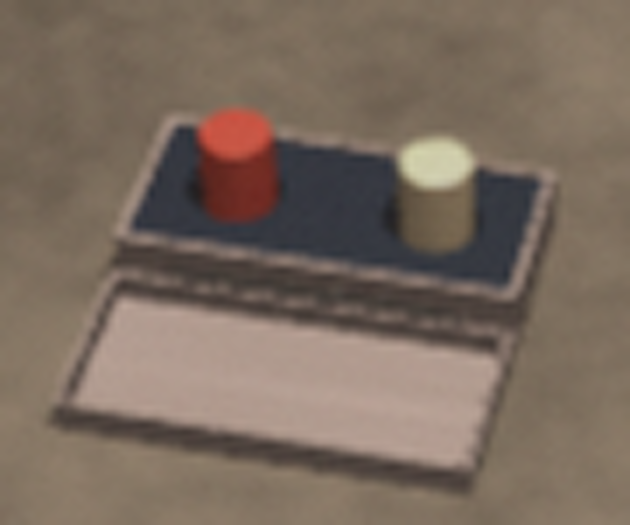

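```bash
cat >> h.py <<'E'
def tri(obs):
    A=np.zeros((3,3)); b=np.zeros(3)
    for c,p in obs:
        o,d=ray(c,p); d=d/np.linalg.norm(d); M=np.eye(3)-np.outer(d,d); A+=M; b+=M@o
    return np.linalg.solve(A,b)
E
python3 - <<'E'
from h import *
T=grab("top");S=grab("scene")
def tc(x,y):return np.array([140+x/5-.4,165+y/5-.4])
def sc(x,y):return np.array([295+x/5-.4,175+y/5-.4])
L={"capL":(tc(88,416),sc(288,81)),"capR":(tc(134,429),sc(246,62)),"panL":((159.9,223.8),(345.5,206.6)),"panR":((178.7,228.4),(327.6,198.8)),"jawL":((166.3,188.3),(331,230)),"jawR":((191.6,195.8),(306.1,218.5))}
for k,(a,b) in L.items(): print(k,tri([(T,a),(S,b)]).round(4))
tt=lambda x,y:np.array([225+x/7-.43,130+y/7-.43]); st=lambda x,y:np.array([180+x/7-.43,180+y/7-.43])
for k,a,b in [("coral",tt(386,342),st(236,135)),("cream",tt(191,370),st(435,163))]:
    print(k,tri([(T,a),(S,b)]),atz(T,a,.05),atz(S,b,.05))
# tin corners front (z .023)
for k,a in [("BL",tt(107,473)),("BR",tt(490,417)),("TL",tt(80,305)),("TR",tt(462,248))]: print(k,atz(T,a,.023))
s=robot.read_state(); print(R.from_rotvec(s["orientation"]).as_matrix().round(3))
E
```

```text
capL [0.4194 0.2674 0.0299]
capR [0.4128 0.2447 0.0304]
panL [0.4782 0.2628 0.0253]
panR [0.4664 0.2157 0.0261]
jawL [0.5667 0.2478 0.0236]
jawR [0.5476 0.1841 0.0215]
coral [ 0.58706343 -0.03606167  0.0476862 ] [ 0.5870542  -0.03645613  0.05      ] [ 0.58925197 -0.0342569   0.05      ]
cream [0.57756528 0.03295579 0.04870221] [0.57769233 0.03228441 0.05      ] [0.5786902  0.03422026 0.05      ]
BL [0.54341646 0.06210376 0.023     ]
BR [ 0.56245506 -0.07580204  0.023     ]
TL [0.60409604 0.07134468 0.023     ]
TR [ 0.62377688 -0.06674682  0.023     ]
[[ 0.941  0.337 -0.   ]
 [ 0.337 -0.941  0.   ]
 [-0.    -0.    -1.   ]]
```

Request:
{"api": "send_rows", "payload": {
  "targets": [
    [1,[45,-20,0],0],
    [1,[45,-20,0],0],
    [1,[45,-20,0],0],
    [1,[45,-20,0],0],
    [1,[45,-20,0],0],
    [1,[45,-20,0],0],
    [1,[16,-34,0],0],
    [1,[16,-34,0],0],
    [1,[16,-34,0],0],
    [1,[16,-34,0],0],
    [1,[16,-34,0],0],
    [1,[16,-34,0],0]
  ],
  "newtons": 4
}}

```text
t: 2.95
tool_pos: [0.4376, -0.135, 0.2189]
orientation: [3.095, 0.537, 0.001]
force: [0.6, 0.6, -0.3]
opening: 0.0933
```

Request:
{"api": "send_rows", "payload": {
  "targets": [
    [1,[16,-34,0],0],
    [1,[16,-34,0],0],
    [1,[16,-34,0],0],
    [1,[16,-34,0],0],
    [1,[16,-34,0],0],
    [1,[16,-34,0],0],
    [1,[16,-34,0],0],
    [1,[16,-34,0],0],
    [1,[16,-34,0],0],
    [1,[16,-34,0],0],
    [1,[0,0,0],0]
  ]
}}

```text
t: 4.05
tool_pos: [0.4733, 0.2414, 0.2185]
orientation: [-3.093, -0.543, -0.0]
force: [0.2, -0.4, -0.2]
opening: 0.0929
```

Request:
{"api": "send_rows", "payload": {
  "targets": [
    [1,[0,0,0],0.124],
    [1,[0,0,0],0.124],
    [1,[0,0,0],0.124],
    [1,[0,0,0],0.124],
    [1,[0,0,0],0.123],
    [1,[0,0,30],0],
    [1,[0,0,30],0],
    [1,[0,0,20],0],
    [1,[0,0,0],0],
    [1,[0,0,0],0]
  ]
}}

```text
t: 5.05
tool_pos: [0.4737, 0.2371, 0.1391]
orientation: [3.112, -0.431, -0.0]
force: [0.9, 0.5, 0.2]
opening: 0.0933
```

Run:
```python
from h import *
s=robot.read_state(); print(s["q"].round(3),s["tool_pos"].round(4),R.from_rotvec(s["orientation"]).as_matrix().round(3))
c=grab("wrist"); cv2.imwrite("pics/w1.png",c["color"][:,:,::-1])
M=R.from_rotvec(s["orientation"]).as_matrix()
# project predicted tongs
o=np.array([.4735,.2395,0]);yaw=-.275
Z=R.from_euler('z',yaw)
im=c["color"][:,:,::-1].copy()
for p in [(0,28,30),(0,-28,30),(-60,14,30),(-60,-14,30),(85,30,24),(85,-30,24),(0,0,0)]:
    P=o+Z.apply(np.array(p)/1000); u=proj(c,P)[0]; print(p,u.round(1)); cv2.circle(im,tuple(int(v) for v in u),3,(0,0,255),1)
cv2.imwrite("pics/w1b.png",im)
```

```text
[ 0.367 -0.007  1.779 -0.     1.371  2.214] [0.4737 0.2371 0.1391] [[ 0.962 -0.272 -0.   ]
 [-0.272 -0.962 -0.   ]
 [-0.     0.    -1.   ]]
(0, 28, 30) [227.3 191.5]
(0, -28, 30) [279.1 191.4]
(-60, 14, 30) [241.2 241.4]
(-60, -14, 30) [265.6 241.4]
(85, 30, 24) [223.1 109. ]
(85, -30, 24) [282.6 108.9]
(0, 0, 0) [253.4 184.1]
```

View pics/w1b.png

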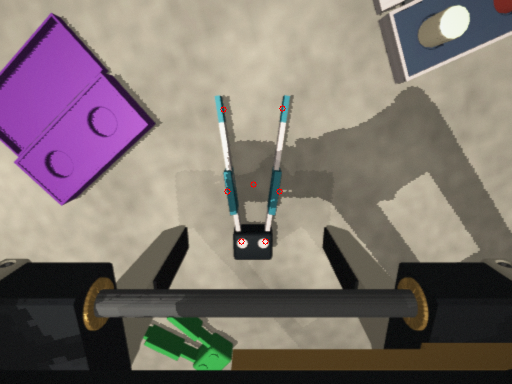

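Request:
{"api": "send_rows", "payload": {
  "targets": [
    [1,[-1,-2,25],0],
    [1,[0,0,25],0],
    [1,[0,0,25],0],
    [1,[0,0,20],0],
    [1,[0,0,15],0],
    [1,[0,0,15],0],
    [1,[0,0,7],0],
    [1,[0,0,0],0],
    [1,[0,0,0],0]
  ]
}}

```text
t: 6.0
tool_pos: [0.4738, 0.24, 0.0074]
orientation: [-3.111, 0.431, -0.001]
force: [-1.2, -0.6, 0.4]
opening: 0.093
```

Run:
```python
from h import *
s=robot.read_state(); print(s["tool_pos"].round(4),s["force"],s["opening"])
c=grab("wrist"); cv2.imwrite("pics/w2.png",c["color"][:,:,::-1])
```

```text
[0.4738 0.24   0.0074] [-1.22382339 -0.56607474  0.36597565] 0.09296481657949573
```

View pics/w2.png

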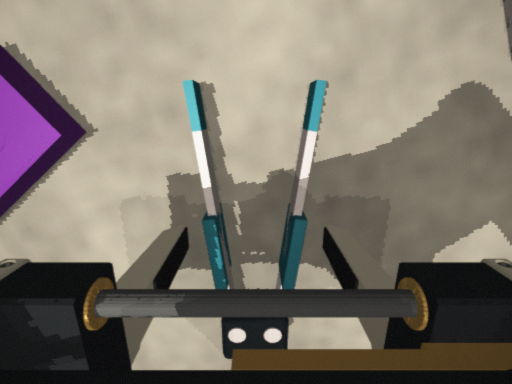

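Request:
{"api": "send_rows", "payload": {
  "targets": [
    [1,[0,0,4],0],
    [1,[0,0,0],0],
    [-1,[0,0,0],0],
    [-1,[0,0,0],0],
    [-1,[0,0,0],0],
    [-1,[0,0,0],0],
    [-1,[0,0,0],0],
    [-1,[0,0,0],0],
    [-1,[0,0,0],0],
    [-1,[0,0,0],0]
  ],
  "newtons": 4
}}

```text
t: 7.05
tool_pos: [0.4733, 0.2398, 0.0027]
orientation: [-3.112, 0.431, -0.0]
force: [-0.5, -0.1, 0.0]
opening: 0.0581
```

Run:
```python
from h import *
s=robot.read_state(); print(s["tool_pos"].round(4),s["force"],s["opening"])
c=grab("wrist"); cv2.imwrite("pics/w3.png",c["color"][:,:,::-1])
```

```text
[0.4733 0.2398 0.0027] [-0.46376319 -0.06851328  0.01155067] 0.05810393222498019
```

View pics/w3.png

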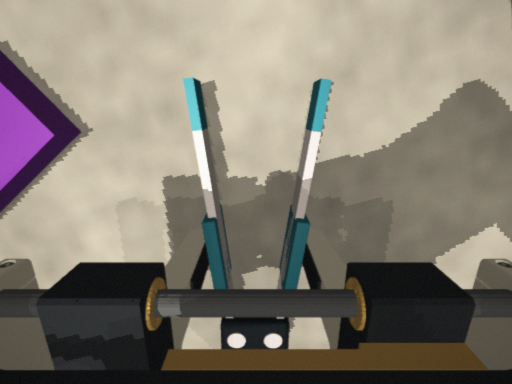

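Request:
{"api": "send_rows", "payload": {
  "targets": [
    [-1,[0,0,-3],0],
    [-1,[0,0,-5],0],
    [-1,[0,0,-10],0],
    [-1,[0,0,-15],0],
    [-1,[0,0,-20],0],
    [-1,[0,0,-20],0],
    [-1,[0,0,-15],0],
    [-1,[0,0,0],0],
    [-1,[0,0,0],0],
    [-1,[0,0,0],0]
  ]
}}

```text
t: 8.1
tool_pos: [0.4725, 0.2394, 0.0896]
orientation: [3.111, -0.431, -0.002]
force: [-0.5, 0.4, -0.8]
opening: 0.0583
```

Run:
```python
from h import *
s=robot.read_state(); print(s["tool_pos"].round(4),s["force"],s["opening"])
c=grab("wrist"); cv2.imwrite("pics/w4.png",c["color"][:,:,::-1])
c=grab("scene"); crop(c,285,160,100,80,7,"pics/s4.png")
```

```text
[0.4725 0.2394 0.0896] [-0.54589796  0.35793509 -0.77233287] 0.05825233115429509
```

View pics/w4.png

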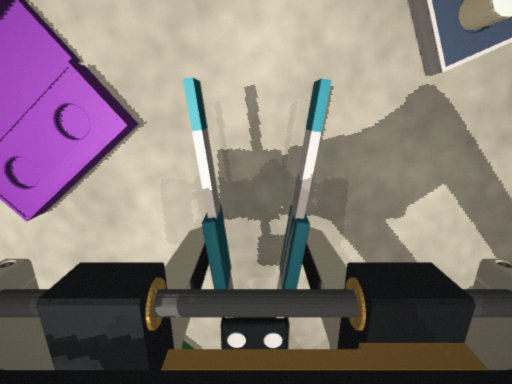

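View pics/s4.png

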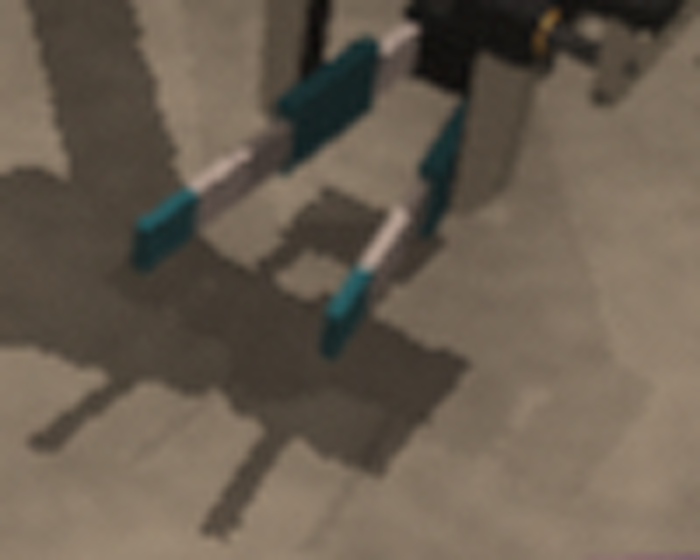

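Request:
{"api": "send_rows", "payload": {
  "targets": [
    [-1,[4,9,0],0],
    [-1,[6,14,0],0],
    [-1,[8,20,0],0],
    [-1,[8,20,0],0],
    [-1,[8,20,0],0],
    [-1,[8,20,0],0],
    [-1,[8,20,0],0],
    [-1,[8,20,0],0],
    [-1,[8,20,0],0],
    [-1,[8,20,0],0],
    [-1,[8,20,0],0],
    [-1,[8,20,0],0]
  ]
}}

```text
t: 9.4
tool_pos: [0.4988, -0.0014, 0.0904]
orientation: [3.111, -0.432, -0.0]
force: [0.0, 0.7, -0.1]
opening: 0.0584
```

Request:
{"api": "send_rows", "payload": {
  "targets": [
    [-1,[8,20,0],0],
    [-1,[6,15,0],0],
    [-1,[4,10,0],0],
    [-1,[0,0,0],0],
    [-1,[0,0,0],-0.05],
    [-1,[0,0,0],-0.09],
    [-1,[0,0,0],-0.09],
    [-1,[0,0,0],-0.09],
    [-1,[0,0,0],-0.09],
    [-1,[0,0,0],0],
    [-1,[0,0,0],0]
  ]
}}

```text
t: 10.5
tool_pos: [0.5042, -0.0471, 0.0905]
orientation: [-3.134, -0.208, 0.0]
force: [0.0, 0.2, -0.8]
opening: 0.0583
```

Run:
```python
from h import *
s=robot.read_state(); M=R.from_rotvec(s["orientation"]).as_matrix(); print(s["tool_pos"].round(4),s["force"],s["opening"],M.round(3))
yaw=np.arctan2(M[1,0],M[0,0])
c=grab("wrist"); im=c["color"][:,:,::-1].copy()
o=s["tool_pos"]-[0,0,.003]
for p in [(85,0,15),(85,30.5,30),(85,-30.5,30)]:
    u=proj(c,o+R.from_euler('z',yaw).apply(np.array(p)/1000))[0]; print(u); cv2.circle(im,tuple(int(v) for v in u),3,(0,0,255),1)
for P in [(.588,-.036,.05),(.578,.033,.05)]:
    u=proj(c,np.array(P))[0]; print(u); cv2.circle(im,tuple(int(v) for v in u),3,(255,0,0),1)
cv2.imwrite("pics/w5.png",im)
for k in ["coral_soap","cream_soap"]:
  for d in optics.cut_out("wrist",k): print(k,d["confidence"],d["point"],d["region"].sum())
# current jaw in world
print(o+R.from_euler('z',yaw).apply([.085,0,.015]))
```

```text
[ 0.5042 -0.0471  0.0905] [ 0.01773199  0.24115362 -0.80531508] 0.05832163944115651 [[ 0.991  0.132 -0.   ]
 [ 0.132 -0.991  0.   ]
 [-0.    -0.    -1.   ]]
[255.58525883 106.26055953]
[194.22973301 105.88200089]
[317.01991951 105.72064022]
[255.63050837 107.99431764]
[161.53816807 109.23596879]
coral_soap 0.73 [253.6, 110.4] 912
cream_soap 0.64 [164.8, 111.3] 1238
[ 0.588444   -0.03585075  0.10253775]
```

View pics/w5.png

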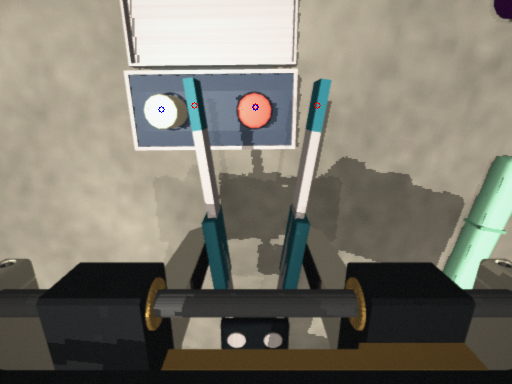

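Request:
{"api": "send_rows", "payload": {
  "targets": [
    [-1,[-1,-1,5],0],
    [-1,[0,0,10],0],
    [-1,[0,0,10],0],
    [-1,[0,0,10],0],
    [-1,[0,0,10],0],
    [-1,[0,0,8],0],
    [-1,[0,0,6],0],
    [-1,[0,0,0],0],
    [-1,[0,0,0],0]
  ]
}}

```text
t: 11.55
tool_pos: [0.5033, -0.0467, 0.0317]
orientation: [3.134, 0.212, -0.0]
force: [0.6, 0.1, -0.2]
opening: 0.0585
```

Run:
```python
from h import *
s=robot.read_state(); print(s["tool_pos"].round(4),s["force"],s["opening"])
c=grab("wrist"); cv2.imwrite("pics/w6.png",c["color"][:,:,::-1])
c=grab("scene"); crop(c,175,155,110,85,7,"pics/s6.png")
```

```text
[ 0.5033 -0.0467  0.0317] [ 0.59869708  0.05307939 -0.19665335] 0.058508451508155104
```

View pics/w6.png

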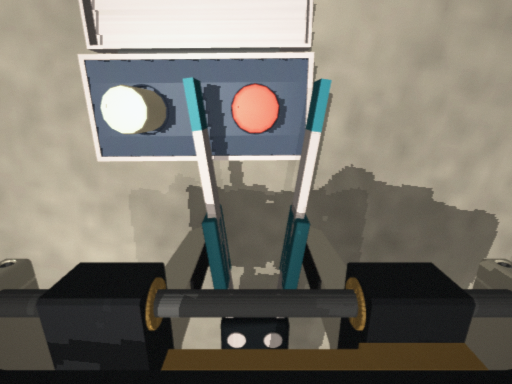

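View pics/s6.png

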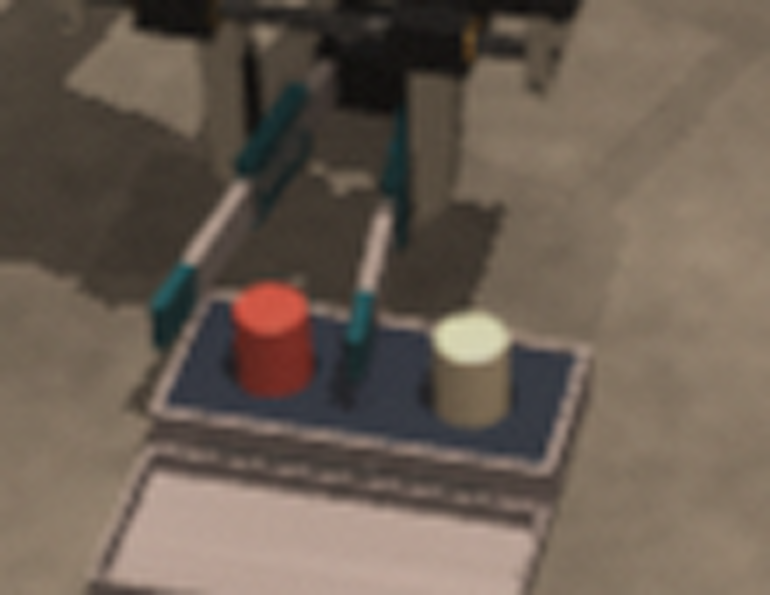

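Request:
{"api": "send_rows", "payload": {
  "targets": [
    [-1,[0,0,2],0],
    [-1,[0,0,0],0],
    [-1,[0,0,0],0]
  ],
  "newtons": 7
}}

```text
t: 11.95
tool_pos: [0.5033, -0.0467, 0.0297]
orientation: [3.134, 0.212, 0.0]
force: [-0.0, 0.1, -0.5]
opening: 0.046
```

Request:
{"api": "send_rows", "payload": {
  "targets": [
    [-1,[0,0,0],0],
    [-1,[0,0,0],0],
    [-1,[0,0,0],0],
    [-1,[0,0,0],0],
    [-1,[0,0,0],0]
  ],
  "newtons": 12
}}

```text
t: 12.45
tool_pos: [0.5032, -0.0467, 0.0296]
orientation: [-3.134, -0.212, -0.0]
force: [0.8, 0.3, -0.8]
opening: 0.0421
```

Request:
{"api": "send_rows", "payload": {
  "targets": [
    [-1,[0,0,0],0],
    [-1,[0,0,0],0],
    [-1,[0,0,0],0],
    [-1,[0,0,0],0],
    [-1,[0,0,0],0]
  ],
  "newtons": 25
}}

```text
t: 12.95
tool_pos: [0.5033, -0.0467, 0.0297]
orientation: [3.134, 0.212, 0.0]
force: [0.9, -0.2, -0.0]
opening: 0.0415
```

Run:
```python
from h import *
s=robot.read_state(); print(s["tool_pos"].round(4),s["force"],s["opening"])
c=grab("wrist"); cv2.imwrite("pics/w7.png",c["color"][:,:,::-1])
c=grab("scene"); crop(c,175,155,110,85,7,"pics/s7.png")
```

```text
[ 0.5033 -0.0467  0.0297] [ 0.949676   -0.21094871 -0.02842528] 0.041538352223662575
```

View pics/w7.png

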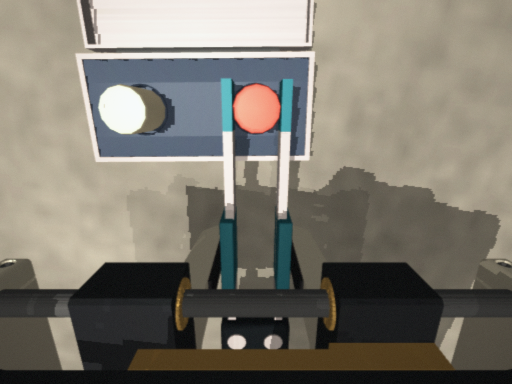

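View pics/s7.png

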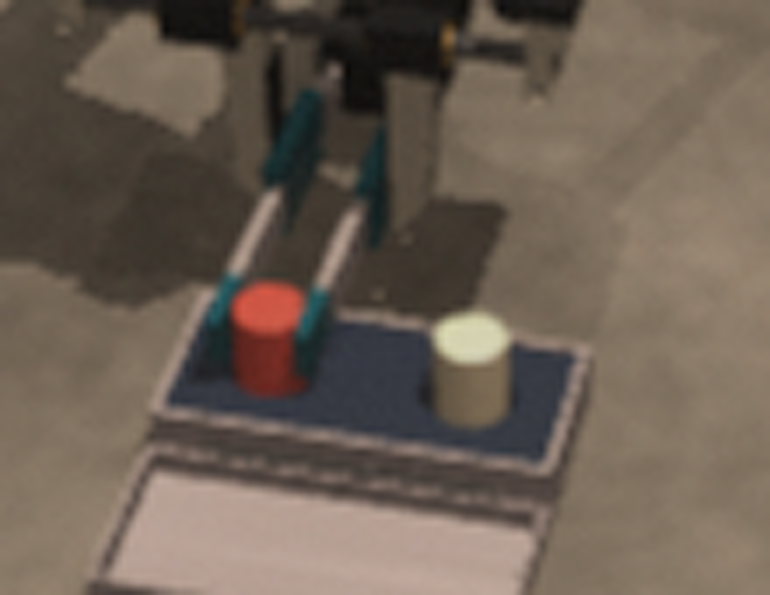

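Request:
{"api": "send_rows", "payload": {
  "targets": [
    [-1,[0,0,-2],0],
    [-1,[0,0,-5],0],
    [-1,[0,0,-8],0],
    [-1,[0,0,-15],0],
    [-1,[0,0,-20],0],
    [-1,[0,0,-20],0],
    [-1,[0,0,-20],0],
    [-1,[0,0,-20],0],
    [-1,[0,0,-12],0],
    [-1,[0,0,-8],0],
    [-1,[0,0,0],0],
    [-1,[0,0,0],0]
  ]
}}

```text
t: 14.25
tool_pos: [0.5029, -0.0466, 0.1591]
orientation: [-3.134, -0.212, 0.001]
force: [-0.7, 1.3, -1.0]
opening: 0.0415
```

Request:
{"api": "send_rows", "payload": {
  "targets": [
    [-1,[0,0,0],0],
    [-1,[0,0,0],0],
    [-1,[0,0,0],0],
    [-1,[0,0,0],0],
    [-1,[0,0,0],0]
  ]
}}

```text
t: 14.75
tool_pos: [0.5031, -0.0466, 0.1595]
orientation: [-3.134, -0.212, 0.0]
force: [1.0, 0.1, -0.8]
opening: 0.0416
```

Run:
```python
from h import *
s=robot.read_state(); print(s["t"],s["tool_pos"].round(4),s["force"],s["opening"])
T=None
for n in ["wrist","scene","top"]:
    c=grab(n); cv2.imwrite(f"pics/{n}8.png",c["color"][:,:,::-1])
    hsv=cv2.cvtColor(c["color"],cv2.COLOR_RGB2HSV)
    red=((hsv[...,0]<8)&(hsv[...,1]>130)&(hsv[...,2]>70)).astype(np.uint8)
    N,l,st,cen=cv2.connectedComponentsWithStats(red)
    for i in range(1,N):
        if st[i,4]>20: print(n,cen[i],st[i],atz(c,cen[i],.163),atz(c,cen[i],.18))
    for d in optics.cut_out(n,"cream_soap"): print("cream",d["confidence"],d["point"],atz(c,d["point"],.05))
c=grab("scene"); crop(c,165,100,130,110,6,"pics/s8.png")
```

```text
14.75 [ 0.5031 -0.0466  0.1595] [ 0.99450406  0.12958829 -0.81337053] 0.04161645533578192
wrist [261.27526882 108.7483871 ] [233  84  48  49 465] [ 0.58658156 -0.03865407  0.163     ] [ 0.58643382 -0.03830395  0.18      ]
cream 0.96 [187.7, 108.9] [0.57774359 0.03102438 0.05      ]
scene [209.45180723 159.87349398] [204 151  12  19 166] [ 0.58691859 -0.03803758  0.163     ] [ 0.60722237 -0.02770173  0.18      ]
cream 0.57 [242.4, 209.2] [0.59857417 0.043781   0.05      ]
cream 0.55 [298.8, 308.8] [0.81795275 0.24425057 0.05      ]
cream 0.38 [252.8, 183.8] [0.57428334 0.02999588 0.05      ]
```

View pics/wrist8.png

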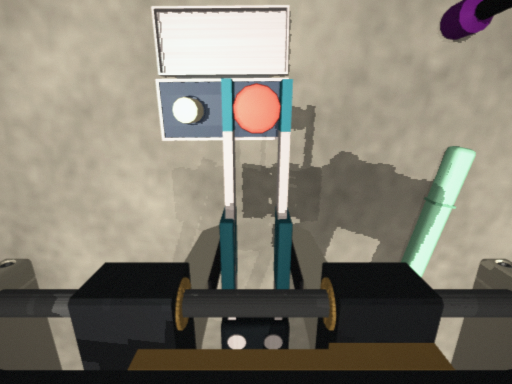

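View pics/s8.png

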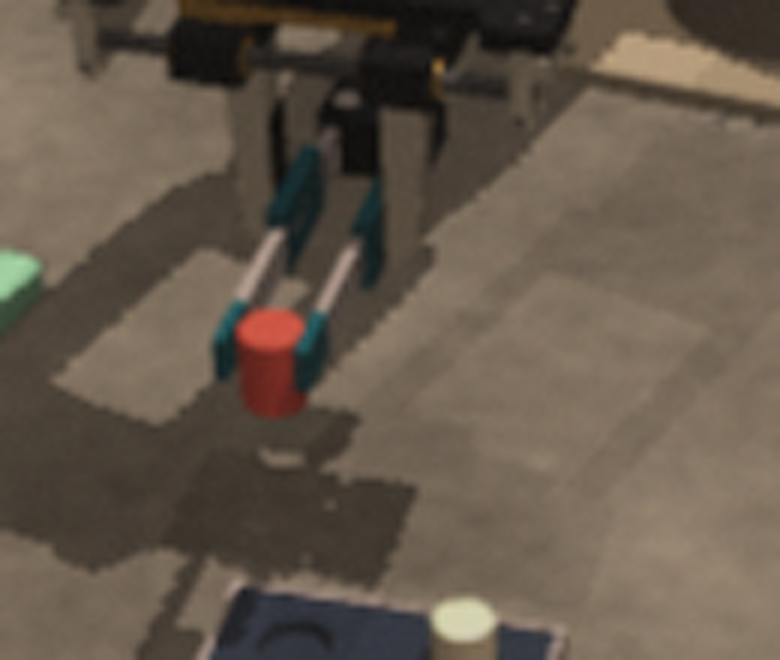

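The coral soap is held between the jaws at a centre height of about 0.163 m. The scene and wrist cameras agree on its position, the tin's coral pocket is empty and the cream soap is still in place.

Run:
```python
from plant import ticket
print(ticket.close_job())
```

```text
the job is handed in; nothing more can be done
None
```

I picked up the tongs by their teal panels with a light 4 N grip so the jaws stayed open. I then lowered the jaws around the coral soap, squeezed with 25 N and lifted straight up 130 mm. The job was handed in at about 15 s, with the soap still held up in the tongs; it reports no verdict.

**Last checks:**
- **Grip:** the finger opening was steady at 41.6 mm, against 42 mm expected when closed on a soap. The TCP moved less than 0.5 mm between the last two readings.
- **Height:** the soap's centre is at about z = 0.163 m, so its underside is about 0.146 m up. That comes from the lift distance. The scene and wrist views place the soap within 1 mm of each other at that height.
- **Position in the jaws:** upright between the jaws in the pictures, about 10 mm or less below the jaw point.
- **Other items:** the wrist view puts the cream soap within about 2 mm of where it started. I steered clear of the toothbrush case, nail polish and ring cone but did not measure them again.

**Disagreements:**
- **Cream soap, scene view:** the network's point came out about 23 mm off when projected at the soap's top. I put that down to the point lying on the soap's side, because the picture shows the soap in its pocket. That view also reported one false cream soap, at the ring cone.
- **Coral soap, top view:** my colour search did not find it in the last top picture, so that view was no use as a check.

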